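Unlock the parts drawer and hang up its key

TASK

Take the T-handled key out of the wooden block and push it fully home in the lock on top of the grey parts cabinet, then turn it clockwise until the bolt lets go and the drawer springs ajar. Pull the key out and hang it by its eye on the upward-slanted peg of the steel stand, leaving it hanging there and the drawer ajar. Do not disturb the tin, the carton or the tape roll.

Things in the scene. Friction and masses are not known exactly. Their poses are not given: they have to be found in the camera images.
- key_grip (a point): Centre of the T-bar of the loose plain steel key (about 130 g), where it is gripped. Axes: z up the key, away from the blade; x along the T-bar towards the eye; y across it. T-bar: x = -24 to +18 mm, 12 mm thick (y), 20 mm high (z), clear on both y sides. At the start the key stands upright, blade down in the block, shoulder on the block's top: this point is 88 mm above the work surface.
- key_eye (a point): Centre of the key's eye, a round ring at the +x end of the T-bar, 36 mm in x from key_grip at the same height. The ring is of round bar 8 mm thick, 26 mm clear inside, 42 mm outside; the hole's axis is the key's y. Axes as the key's.
- key_shoulder (a point): Point on the key's axis at the underside of its round shoulder (26 mm in diameter, 4 mm thick), 28 mm below key_grip; it comes to the lock's face (within 1 mm) when the key is fully home. The flat blade goes 40 mm on below it: 14 mm wide (x), 6 mm thick (y), the last 8 mm narrowed to 9 x 3 mm. Axes as the key's.
- block: Fixed wooden block 90 x 90 x 60 mm high, origin at the centre of its underside; the key stands in the 19 mm round hole (50 mm deep) in the middle of its top. It may stand to the left or the right of the cabinet; block and stand trade places.
- keyhole (a point): Centre of the slot at the face of the lock (brass plug 40 mm in diameter in a 58 mm steel collar) in the cabinet's top, 114 mm above the work surface. Slot 16.5 mm long (this frame's x), 8.5 mm wide (y), 46 mm deep, upright; z points up; the frame turns with the plug. The key goes in either way round, its x along this x or against it.
- plug (a joint): Turn of the lock's plug, rad: 0 locked, growing clockwise seen from above, stop at 1.15. The hidden bolt lets the drawer go at about 0.8. The key has about 0.2 rad of play before the plug follows, so turn the hand about 1.2. Friction about 0.06 N m; the plug stays where it is left and the key pulls out straight up at any angle.
- drawer (a joint): How far the drawer stands out, in m: 0 shut and bolted, 0.03 sprung ajar (its stop). A spring of about 5 N pushes it out by itself once the bolt is drawn; nobody has to pull it.
- cabinet: Fixed grey sheet-steel cabinet 240 (x) x 260 (y) x 110 mm high with one wide drawer on its -x face, the lock in its top 55 mm towards +x from its middle. Origin at the centre of its underside.
- peg: Round steel peg 8 mm in diameter on the fixed stand, rising at 35 degrees. Origin on its axis where it leaves the post, 148 mm above the work surface; z points out along the peg to its tip, 62 mm away; y is level. The post (20 x 24 mm in plan, top 164 mm above the work surface) is on its -z side; the stand's foot is 120 x 120 x 10 mm.
- tin: Bystander: closed bare metal can 84 mm in diameter, 100 mm high, origin at the centre of its underside.
- carton: Bystander: small open cardboard box 110 x 90 x 70 mm, origin at the centre of its underside.
- tape: Bystander: roll of paper tape lying flat on the cabinet's top, in front of the lock, 96 mm in diameter, 24 mm high, origin at the centre of its underside.
- key: The same key as a body; origin and axes as key_shoulder.
Mind the look-alikes: they are no part of the job. Leave any blue look-alike of the key alone.

How it is judged (in metres and radians):
On the way, in this order (a step that is already met when the one before it is completed fails the run):
1. the key is fully home in the lock, its shoulder on the lock's face, before the plug is turned (z of key_shoulder in the frame of keyhole below 0.004 m and horizontal distance between key_shoulder and keyhole below 0.004 m and angle between the z axis of key_shoulder and the z axis of keyhole, either way round below 0.12 rad and value of joint plug below 0.4 rad and value of joint drawer below 0.005 m), for 0.1 s.
2. with the key in the lock the plug is turned and the drawer springs ajar (value of joint plug above 0.6 rad and value of joint drawer above 0.02 m and z of key_shoulder in the frame of keyhole below 0.02 m and horizontal distance between key_shoulder and keyhole below 0.006 m), for 0.1 s.
At the end, for the whole second after the job is handed in: The key hangs by its eye on the peg: the eye's centre within 14 mm of the peg's axis on either side and between the peg's root (12 mm to spare) and its tip, the T-bar swung down below 170 mm, released and at rest (under 0.05 m/s); the drawer still at least 20 mm ajar (x of key_eye in the frame of peg between -0.014 and 0.014 m and y of key_eye in the frame of peg between -0.014 and 0.014 m and z of key_eye in the frame of peg between -0.012 and 0.06 m and value of joint drawer above 0.02 m and height (world z) of key_grip below 0.17 m and linear speed of key below 0.05 m/s and contact force between key and the fingers below 0.1 N); the robot touches nothing.
It fails at once if the tin is pushed more than 30 mm or tipped (distance of tin from where it was at the start of the episode above 0.03 m or angle between tin's own z axis and vertical above 0.3 rad).
It fails at once if the carton is pushed more than 30 mm or tipped (distance of carton from where it was at the start of the episode above 0.03 m or angle between carton's own z axis and vertical above 0.3 rad).
It fails at once if the tape is pushed more than 30 mm or tipped (distance of tape from where it was at the start of the episode above 0.03 m or angle between tape's own z axis and vertical above 0.3 rad).
It also fails if it takes over 69 s, if anything falls off the work surface, if the arm or the gripper's body presses on something with over 40 N, if the wrist force passes 120 N, or if a joint passes its speed limit or range.

ROBOT

A 7-joint arm with a two-finger parallel gripper is mounted at the origin on the work surface. World frame = base frame: x ahead of the robot, y to its left, z up, the work surface at z = 0. Lengths are in mm, angles in rad, forces in N, time in s.
With the tool pointing down it reaches from about 400 to 875 mm from the base axis. Payload 4.4 kg.
Tool frame: the origin (TCP) lies at the very end of the fingers, on their centre line; the grasp point (between the pads) lies 19 mm behind it; y points along the fingers, z is the direction in which the jaws open and shut, and the axes are right-handed (so a half turn about y gives the same grasp; the last joint's range is limited). The gripper opens to 85 mm and grips with 20 to 120 N. Pads are 22 mm wide; open, the fingers measure 114 mm over their backs; the gripper's body (76 mm by 85 mm) begins 54 mm behind the grasp point. The pads swing forward as they close: fully open they stand 13 mm farther back than shut.
Start: joints at [-1.342, 0.628, 0.038, 1.517, -0.027, 0.996, -0.02], TCP at [188.832, 621.981, 231.313] pointing down, gripper open.
Joint ranges: [-3.06, 3.06], [-0.37, 2.12], [-1.25, 1.32], [0.18, 2.47], [-1.1, 4.24], [0.23, 1.98], [-2.94, 2.94]. Speed limits (rad/s): [2.57, 2.57, 3.14, 3.14, 3.14, 3.14, 3.14].

INTERFACE

Orientations are given as [roll, pitch, yaw] about the fixed x, y, z axes, in that order (R = Rz(yaw) Ry(pitch) Rx(roll)).
In Python, from cell import ctrl, imaging, finish_job gives the robot as it stands.
- The arm moves only by the shell command python3 -m inch 'ROWS'. ROWS is JSON, one flat list of numbers, 7 for each row, row after row: the opening, from 0 (shut) to 1 (fully open), then the shift along the tool's x, y, z in cm, then the turn, a rotation vector about the tool's x, y, z in degrees. A call has 1 to 12 rows; each row is the pose to reach, as a shift and turn from the pose commanded when the call began, along the tool's axes at that moment; what a row does not reach only later rows make up. A row lasts 1/10 s, in which the tool goes at most 50 mm and 8.59 degrees, less where a joint would pass 70% of its speed; a pose out of reach is approached as far as the arm can. A call with a gripper value outside its range is refused whole. The fingers move at their own pace and stop on an object; the grip force is fixed at half the most. Time passes only in rows, so rows that repeat a pose let the fingers close. It gives the time, the measured TCP pose, the force and the opening at its end, in the units of the state.
- ctrl.read_state(): the state, without advancing time (a new reading comes with each control period).
- imaging.get_image(name): name is "scene" or "top"; returns a dict with "img" (400x640x3 uint8, red, green, blue), "fx", "fy", "cx", "cy" (pixels), "R" (3x3) and "t" (3): a world point X has camera coordinates R X + t. Camera axes: x right, y down, z forward; pixel columns grow to the right and rows downward; lengths in mm; the calibration is good to about 2 mm. A picture is of the moment at which its call begins. There is no depth.
- finish_job(): hands the job in, once; it reports no verdict.
The state is a dict: "clock": time; "qpos": joint angles; "qd": joint speeds; "tau": joint torques, N m; "eef_pos": TCP position; "tool_rot": TCP orientation; "force": force on the tool from outside, world axes, zero at the start; "torque": the same for the moment, N m; "width": finger opening in mm.
Only numpy, scipy, OpenCV 4.12 (cv2) and the standard library are available. Lean on these libraries where they do the work, as an engineer would, in place of code of your own. Each camera call takes 0.05 s, during which the arm holds its last target.

## Working session

There is one attempt and no reset: what is moved stays moved. The work goes in short steps, Python scripts to look and compute and a shell command to move; the robot and the scene stay as the last step left them, time stands still between calls to the robot, and variables do not carry over. Pictures are saved under pics/ and viewed, and the job is handed in when it is done.

```bash
ls; mkdir -p pics; python3 - <<'E'
from cell import ctrl, imaging
import cv2
print(ctrl.read_state())
for n in("scene","top"):
    d=imaging.get_image(n); cv2.imwrite(f"pics/{n}0.png",d["img"][:,:,::-1])
    print(n,d["fx"],d["fy"],d["cx"],d["cy"],d["R"],d["t"])
E
```

```text
pics
{'clock': 0.0, 'qpos': array([-1.34182972,  0.62934087,  0.03841479,  1.51840262, -0.02701968,
        0.99628146, -0.0200435 ]), 'qd': array([-0.00013672, -0.00078589,  0.00014246, -0.00029105,  0.0005076 ,
        0.00381553,  0.00058479]), 'tau': array([-7.94805183e-04, -5.63396645e+01,  1.22571945e+00, -1.93451446e+01,
        1.08895783e-02,  1.03404510e-02, -3.11867971e-06]), 'eef_pos': array([188.60247567, 621.36881181, 230.38091829]), 'tool_rot': array([-1.57271182e+00,  6.70402225e-06, -2.94799626e-01]), 'force': array([ 0.6845619 , -0.17423126, -0.04785093]), 'torque': array([0.00833963, 0.00992592, 0.04112439]), 'width': 85.30745824103786}
scene 441.7197260103946 441.7197260103946 315.87920596987686 203.80228307129985 [[-0.7731328   0.63398842  0.01801019]
 [ 0.38386329  0.49033899 -0.78244274]
 [-0.50489074 -0.5980187  -0.62246203]] [ 332.99774146 -125.99365585 1593.73741495]
top 388.04626612830026 388.04626612830026 323.5520267231646 203.08510160429012 [[ 0.01596884 -0.99976954  0.01434774]
 [-0.99489441 -0.01731781 -0.09942438]
 [ 0.09964993 -0.0126868  -0.99494167]] [ 47.33942827 487.95021271 993.3556037 ]
```

View pics/scene0.png

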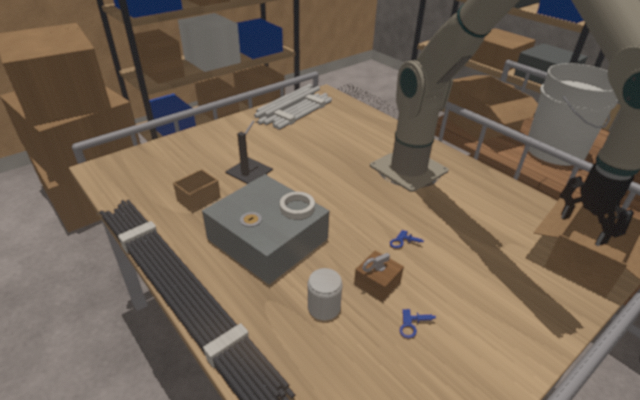

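View pics/top0.png

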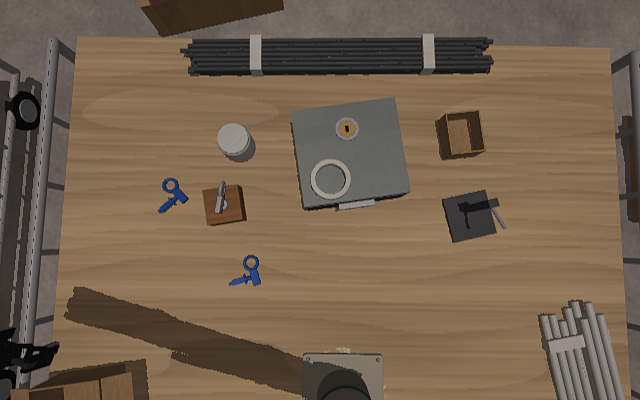

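The steel key stands in the block (top 221,197; scene 375,264). The look-alikes are two blue keys lying flat, at top (172,193) and (247,271). The lock is at top (347,128), the peg at about (495,213), the tin at (234,140), the carton at (461,133) and the tape at (330,178). I choose the steel key and check it in a close crop.

```bash
cat > h.py <<'E'
import numpy as np, cv2
from cell import ctrl, imaging
def ray(d,u,v):
    R=np.array(d["R"]);t=np.array(d["t"])
    c=-R.T@t
    r=R.T@np.array([(u-d["cx"])/d["fx"],(v-d["cy"])/d["fy"],1.0])
    return c,r/np.linalg.norm(r)
def plane(d,u,v,z):
    c,r=ray(d,u,v); return c+r*(z-c[2])/r[2]
def tri(d1,p1,d2,p2):
    a,r=ray(d1,*p1); b,s=ray(d2,*p2)
    k=np.linalg.lstsq(np.stack([r,-s],1),b-a,rcond=None)[0]
    P=a+k[0]*r;Q=b+k[1]*s
    return (P+Q)/2,np.linalg.norm(P-Q)
def proj(d,X):
    q=np.array(d["R"])@np.array(X)+np.array(d["t"]); return np.array([d["fx"]*q[0]/q[2]+d["cx"],d["fy"]*q[1]/q[2]+d["cy"]])
def crop(d,u0,v0,w,h,s,name):
    im=d["img"][v0:v0+h,u0:u0+w,::-1]
    im=cv2.resize(im,None,fx=s,fy=s,interpolation=cv2.INTER_CUBIC)
    for u in range((u0//10+1)*10,u0+w,10):
        x=int((u-u0+.5)*s); cv2.line(im,(x,0),(x,6),(0,0,255),1)
        if u%20==0: cv2.putText(im,str(u),(x-10,16),0,.35,(0,0,255),1)
    for v in range((v0//10+1)*10,v0+h,10):
        y=int((v-v0+.5)*s); cv2.line(im,(0,y),(6,y),(0,0,255),1); cv2.putText(im,str(v),(8,y+4),0,.35,(0,0,255),1)
    cv2.imwrite(f"pics/{name}.png",im); return im
E
python3 - <<'E'
from h import *
S=imaging.get_image("scene");T=imaging.get_image("top")
import pickle;pickle.dump((S,T),open("im0.pkl","wb"))
a=crop(T,190,170,70,60,8,"a");b=crop(S,345,240,70,60,8,"b")
c=crop(T,430,180,80,70,8,"c");d=crop(S,215,120,70,65,8,"d")
h=lambda x,y:cv2.imwrite
def st(x,y,n):
    H=max(x.shape[0],y.shape[0]); f=lambda i:cv2.copyMakeBorder(i,0,H-i.shape[0],0,4,cv2.BORDER_CONSTANT)
    o=np.hstack([f(x),f(y)]);s=min(1,800/o.shape[1]);cv2.imwrite(f"pics/{n}.png",cv2.resize(o,None,fx=s,fy=s))
crop(T,285,90,130,125,4,"e")
E
```

```text
(no output)
```

View pics/a.png

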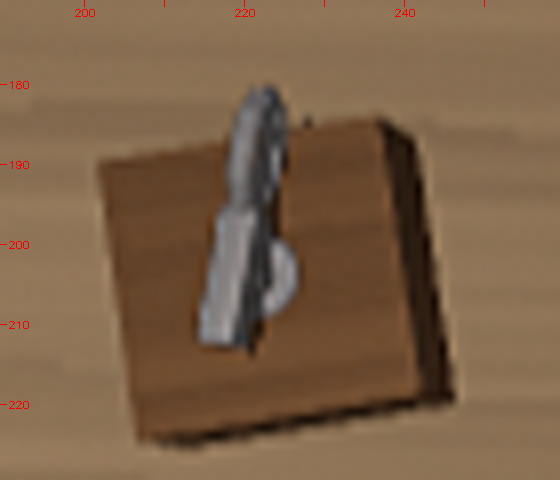

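View pics/b.png

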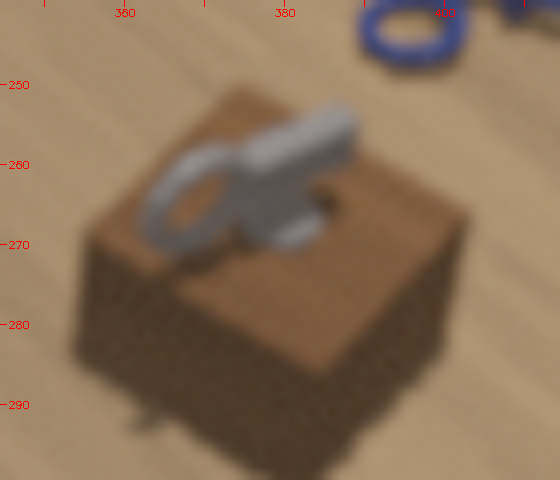

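View pics/c.png

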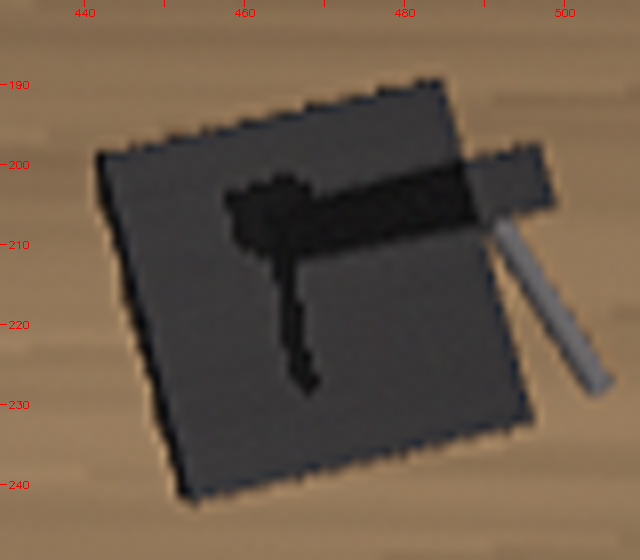

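View pics/d.png

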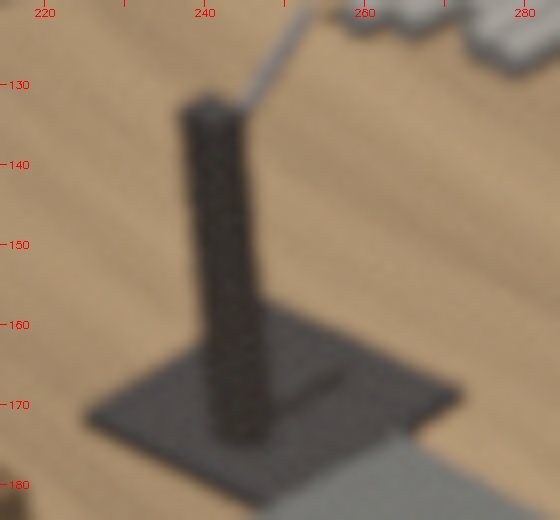

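View pics/e.png

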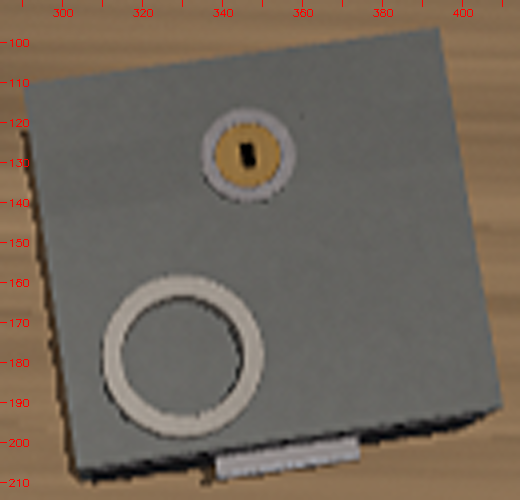

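```bash
python3 - <<'E'
from h import *
import pickle
S,T=pickle.load(open("im0.pkl","rb"))
# slot: dark mask weighted near (347,128)
im=T["img"].astype(float); g=im.sum(2)
def wc(d,u0,u1,v0,v1,w):
    vv,uu=np.mgrid[v0:v1,u0:u1]; W=w[v0:v1,u0:u1]; m=W.sum()
    c=np.array([(uu*W).sum(),(vv*W).sum()])/m; du=uu-c[0];dv=vv-c[1]
    C=np.array([[(W*du*du).sum(),(W*du*dv).sum()],[(W*du*dv).sum(),(W*dv*dv).sum()]])/m
    return c,C,m
gold=im[...,0]-im[...,2]
w=np.clip((330-g)/330,0,1); w[g>250]=0
c,C,m=wc(T,342,353,122,135,w); print("slot",c,C,m)
ev,V=np.linalg.eigh(C);a=V[:,1]
P=plane(T,*c,114);Q=plane(T,*(c+5*a),114);D=Q-P;print("keyhole",P,"slot yaw",np.degrees(np.arctan2(D[1],D[0])))
gm=((gold>35)).astype(np.uint8); gm[:115]=0;gm[141:]=0;gm[:,:334]=0;gm[:,360:]=0
cn=max(cv2.findContours(gm,cv2.RETR_EXTERNAL,cv2.CHAIN_APPROX_NONE)[0],key=cv2.contourArea);e=cv2.fitEllipse(cn);print(e, plane(T,*e[0],114))
ims=S["img"].astype(float); gs=ims[...,0]-ims[...,2]
m2=(gs>55).astype(np.uint8); k=np.zeros_like(m2);k[205:232,235:267]=1;m2*=k
cn=max(cv2.findContours(m2,cv2.RETR_EXTERNAL,cv2.CHAIN_APPROX_NONE)[0],key=cv2.contourArea);e2=cv2.fitEllipse(cn);print(e2,plane(S,*e2[0],114),tri(T,e[0],S,e2[0]))
# cabinet corners from top
cor=[(290,110),(393.5,97),(409,190),(304,207.5)]
X=np.array([plane(T,*p,110) for p in cor]);print(X);print(np.linalg.norm(np.roll(X,-1,0)-X,axis=1));
for i in range(4):
    D=X[(i+1)%4]-X[i];print(np.degrees(np.arctan2(D[1],D[0])))
print("ctr",X.mean(0))
# block
cor=[(201.5,189.5),(237,184.5),(241.5,220),(206.5,224.5)]
X=np.array([plane(T,*p,60) for p in cor]);print("block",X,np.linalg.norm(np.roll(X,-1,0)-X,axis=1),X.mean(0))
D=X[1]-X[2];print(np.degrees(np.arctan2(D[1],D[0])))
# key T-bar top face
for z,p in [(98,(216.7,212)),(98,(221,196)),(98,(218.2,204)),(92,(222.5,180.3)),(64,(223.5,204))]: print(z,p,plane(T,*p,z))
# peg
print("peg root",tri(T,(491.5,207),S,(245,133))); print("tip",tri(T,(503.7,227.5),S,(252.5,120.5)))
for p in [(442,199),(484,190),(496,232),(453,241.5)]: print(plane(T,*p,10))
print("post", [plane(T,*p,164) for p in [(496.5,197.5),(498.5,205.5)]])
E
```

```text
slot [346.52307933 128.32138945] [[1.01022466 0.29926382]
 [0.29926382 2.93316634]] 19.366666666666667
keyhole [662.17346545   3.55750335 114.        ] slot yaw -170.963376075998
((346.5, 128.36553955078125), (15.080313682556152, 15.401097297668457), 90.0) [662.06205127   3.61269134 114.        ]
((250.42601013183594, 218.53611755371094), (7.26220703125, 13.38762092590332), 83.9289779663086) [662.09481701   1.33473164 114.        ] (array([662.32137152,   3.18950336, 115.12196101]), np.float64(1.5032446949750629))
[[ 706.64383259  142.5934937   110.        ]
 [ 745.09393778 -112.18138471  110.        ]
 [ 513.81772814 -149.24110173  110.        ]
 [ 467.03949289  103.21516903  110.        ]]
[257.65994889 234.22661627 256.75352371 242.81864026]
-81.41780338636269
-170.8963116821114
100.49741770199876
9.332975098738377
ctr [608.14874785  -3.90345593 110.        ]
block [[512.59801141 364.74416192  60.        ]
 [526.96200504 275.85932902  60.        ]
 [437.24118794 261.17650009  60.        ]
 [424.50731582 348.12053283  60.        ]] [90.03797994 90.91430298 87.87159    89.64550013] [475.32713005 312.47513097  60.        ]
9.294080237259866
98 (216.7, 212) [453.55504209 314.08942708  98.        ]
98 (221, 196) [492.6154668  305.38527975  98.        ]
98 (218.2, 204) [473.01641153 311.31340294  98.        ]
92 (222.5, 180.3) [532.07888035 304.87189639  92.        ]
64 (223.5, 204) [476.41031059 306.87698987  64.        ]
peg root (array([ 470.31332192, -323.88036163,  163.67838356]), np.float64(1.3369985249642202))
tip (array([ 425.05651609, -341.42683629,  186.40079451]), np.float64(3.7328399937969023))
[ 504.97243414 -261.06107808   10.        ]
[ 531.26178088 -374.58954441   10.        ]
[ 419.31666657 -403.78617619   10.        ]
[ 392.37163463 -288.63622562   10.        ]
post [array([ 492.7010366 , -336.30549616,  164.        ]), array([ 474.47375642, -340.35561155,  164.        ])]
```

```bash
python3 - <<'E'
from h import *
import pickle
S,T=pickle.load(open("im0.pkl","rb"))
crop(S,230,110,40,40,14,"f")
crop(T,480,190,40,45,13,"g")
crop(T,205,172,35,45,13,"k")
E
```

```text
(no output)
```

View pics/f.png

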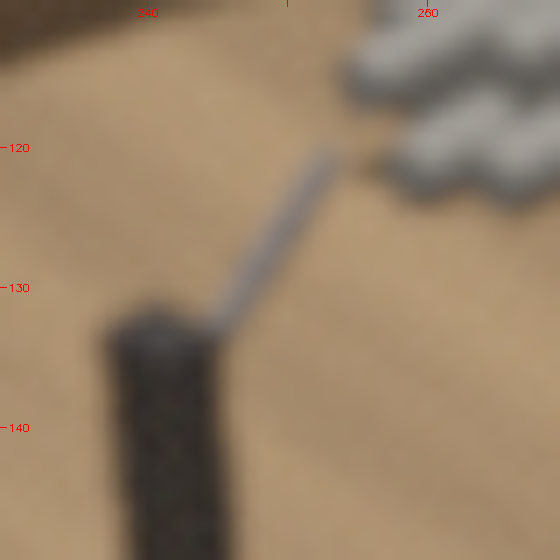

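View pics/k.png

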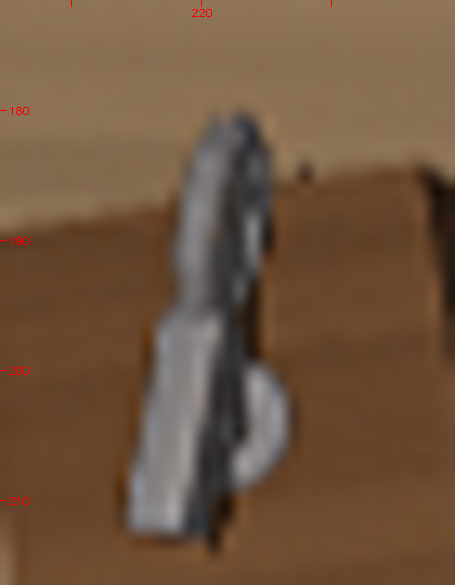

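View pics/g.png

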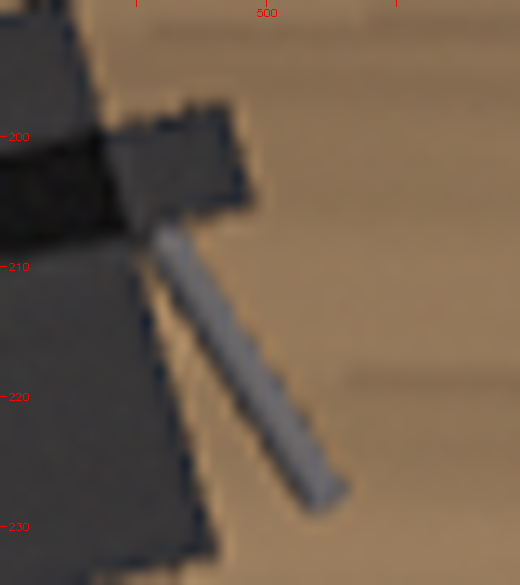

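```bash
python3 - <<'E'
from h import *
import pickle
from scipy.optimize import least_squares
S,T=pickle.load(open("im0.pkl","rb"))
for z,p in [(98,(216.5,212.2)),(98,(219.3,195.6))]: print(p,plane(T,*p,z))
A=plane(T,216.5,212.2,98);B=plane(T,219.3,195.6,98);D=B-A;print(np.linalg.norm(D),np.degrees(np.arctan2(D[1],D[0])), A+D*24/42)
for q in [((217,195.5),(214.5,212)),((221.5,196),(218.5,212.2))]:
    D=plane(T,*q[0],98)-plane(T,*q[1],98);print(np.degrees(np.arctan2(D[1],D[0])),np.linalg.norm(D))
# scene: bar top ends
for p in [(376,259.5),(387,254)]: print("scene",plane(S,*p,98))
# ring in scene: ellipse
print("ring tri",tri(T,(221.9,188.3),S,(368.5,263)))
def ax(p,s): 
    c,sn=np.cos(p[2]),np.sin(p[2]);return np.array([p[0]+s*.819*c,p[1]+s*.819*sn,148+s*.5736])
def res(p):
    r=[]
    for d,tip,q in((T,(503.9,228),(494,211)),(S,(253,120.3),(246.5,131))):
        a=proj(d,ax(p,62));b=proj(d,ax(p,0));r+=list(a-tip)
        n=np.array([-(a-b)[1],(a-b)[0]]);n/=np.linalg.norm(n);r.append(n@(np.array(q)-b))
    return r
o=least_squares(res,[474,-325,np.pi+.3]);print(o.x[:2],np.degrees(o.x[2]),res(o.x),ax(o.x,62))
for yaw in (193.5,197,201):
    f=lambda p:res([p[0],p[1],np.radians(yaw)]);q=least_squares(f,[474,-325]);print(yaw,q.x,q.cost,np.round(f(q.x),2))
E
```

```text
(216.5, 212.2) [453.06288629 314.54949864  98.        ]
(219.3, 195.6) [493.51901989 309.53345145  98.        ]
40.765910698976064 -7.0678790581853566 [476.18067692 311.68318596  98.        ]
-6.07825478349581 40.42736913565933
-8.016355835815208 39.88153754403781
scene [493.43310143 309.53142613  98.        ]
scene [457.77769673 313.21186666  98.        ]
ring tri (array([512.68131571, 304.40161367,  93.75870144]), np.float64(1.8257144190763774))
[ 472.66760658 -331.88782748] 192.18838220998748 [np.float64(0.3874811166615473), np.float64(-0.12694684219209762), np.float64(0.14101140423163308), np.float64(0.42008427900515244), np.float64(0.8426965503802677), np.float64(-0.29922433008397553)] [ 423.03420748 -342.60841411  183.5632    ]
193.5 [ 472.58967911 -331.11163776] 0.6269876130898796 [ 0.55 -0.21 -0.06  0.32  0.82 -0.38]
197 [ 472.31923775 -329.02497832] 1.1937987217984907 [ 0.95 -0.45 -0.61  0.03  0.76 -0.59]
201 [ 471.89506871 -326.61809172] 2.617209388240783 [ 1.36 -0.77 -1.21 -0.31  0.72 -0.84]
```

```bash
cat >> h.py <<'E'
from scipy.spatial.transform import Rotation as Ro
def plan(x,y,z,yaw,tilt=0,pose=None):
    """print shift cm / rotvec deg; tilt: extra rotation (deg) about tool's x after yaw"""
    s=ctrl.read_state(); p=np.array(s["eef_pos"]); R=Ro.from_euler("xyz",s["tool_rot"])
    Rt=Ro.from_euler("z",yaw,degrees=True)*Ro.from_euler("x",-90,degrees=True)*Ro.from_euler("x",tilt,degrees=True)
    d=R.inv().apply(np.array([x,y,z])-p)/10; w=(R.inv()*Rt).as_rotvec(degrees=True)
    print("t",round(s["clock"],2),"at",p.round(1),np.degrees(s["tool_rot"]).round(1),"F",np.round(s["force"],1),"M",np.round(s["torque"],2),"w",round(s["width"],1))
    print("shift cm",d.round(2),"turn",w.round(1))
E
python3 - <<'E'
from h import *
import pickle
S,T=pickle.load(open("im0.pkl","rb"))
plan(476,311.5,150,-7.3)
print("tin",plane(T,234,134,100),"tape",plane(T,330,178,134),"carton",plane(T,460,133,70))
E
```

```text
t 0.2 at [188.7 621.6 230.7] [-90.1  -0.  -16.9] F [ 0.4 -0.3 -0.5] M [ 0.01 -0.02 -0.07] w 85.3
shift cm [ 36.5    8.1  -21.32] turn [ 0.1 -9.6 -0. ]
tin [646.44227953 279.49176804 100.        ] tape [535.63537965  42.65664754 134.        ] carton [ 668.97549347 -290.57972185   70.        ]
```

```bash
python3 -m inch '[1,36.5,8.1,-21.3,0,-9.6,0, 1,36.5,8.1,-21.3,0,-9.6,0, 1,36.5,8.1,-21.3,0,-9.6,0, 1,36.5,8.1,-21.3,0,-9.6,0, 1,36.5,8.1,-21.3,0,-9.6,0, 1,36.5,8.1,-21.3,0,-9.6,0, 1,36.5,8.1,-21.3,0,-9.6,0, 1,36.5,8.1,-21.3,0,-9.6,0, 1,36.5,8.1,-21.3,0,-9.6,0, 1,36.5,8.1,-21.3,0,-9.6,0, 1,36.5,8.1,-21.3,0,-9.6,0, 1,36.5,8.1,-21.3,0,-9.6,0]'
python3 - <<'E'
from h import *
plan(476,311.5,69.5,-7.3)
T=imaging.get_image("top");S=imaging.get_image("scene")
a=crop(T,185,165,90,75,5,"a2");crop(S,330,200,100,90,6,"b2")
E
```

```text
clock: 1.4
eef_pos: [475.2, 313.6, 150.4]
tool_rot: [-1.57, 0.001, -0.125]
force: [0.2, 1.0, 0.0]
width: 85.7
t 1.4 at [475.2 313.6 150.4] [-89.9   0.   -7.2] F [0.2 1.  0. ] M [0.03 0.01 0.  ] w 85.7
shift cm [ 0.12  8.09 -0.21] turn [-0.1  0.1 -0. ]
```

View pics/b2.png

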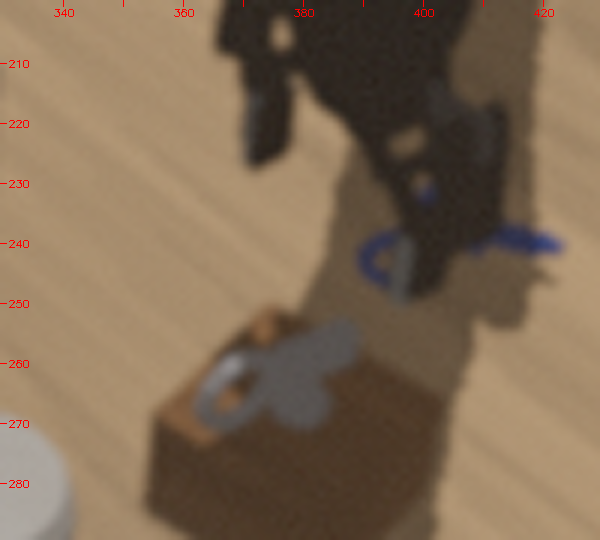

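View pics/a2.png

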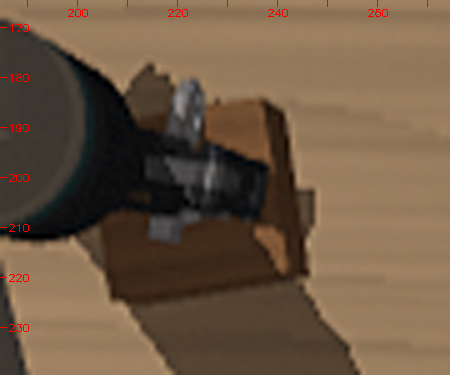

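The pictures show the open jaws straddling the steel T-bar: bar at top (218,200), eye at (222,186). I go down and close.

```bash
python3 -m inch '[1,0.05,8,-0.15,0,0,0, 1,0.05,8,-0.15,0,0,0, 1,0.05,8,-0.15,0,0,0, 1,0.05,8,-0.15,0,0,0]'
python3 -m inch '[0,0,0,0,0,0,0, 0,0,0,0,0,0,0, 0,0,0,0,0,0,0, 0,0,0,0,0,0,0, 0,0,0,0,0,0,0, 0,0,0,0,0,0,0, 0,0,0,0,0,0,0, 0,0,0,0,0,0,0, 0,0,0,0,0,0,0, 0,0,0,0,0,0,0]'
python3 - <<'E'
from h import *
plan(476,311.5,69.5,-7.3)
E
```

```text
clock: 1.9
eef_pos: [476.1, 311.6, 70.7]
tool_rot: [-1.571, 0.0, -0.126]
force: [0.0, -0.0, 0.5]
width: 85.5
clock: 2.9
eef_pos: [476.7, 310.7, 70.8]
tool_rot: [-1.57, -0.0, -0.127]
force: [-1.6, -0.5, 5.5]
width: 11.0
t 2.9 at [476.7 310.7  70.8] [-90.   -0.   -7.3] F [-1.6 -0.5  5.5] M [-0.12  0.2   0.01] w 11.0
shift cm [-0.08  0.13  0.07] turn [-0. -0.  0.]
```

```bash
python3 -m inch '[0,0,-2,0,0,0,0, 0,0,-4,0,0,0,0, 0,0,-7,0,0,0,0, 0,0,-10.5,0,0,0,0, 0,0,-14,0,0,0,0, 0,0,-14,0,0,0,0, 0,0,-14,0,0,0,0]'
python3 - <<'E'
from h import *
T=imaging.get_image("top");S=imaging.get_image("scene")
crop(T,170,150,100,90,5,"a3");crop(S,330,160,110,100,6,"b3")
plan(662.2,3.4,212,9.3)
E
```

```text
clock: 3.6
eef_pos: [476.5, 310.5, 210.5]
tool_rot: [-1.57, -0.0, -0.127]
force: [0.2, -0.6, -1.3]
width: 11.2
t 3.7 at [475.5 309.8 208.8] [-90.1   0.1  -7.3] F [ 0.4  0.1 -2. ] M [-0.01  0.01 -0.03] w 11.2
shift cm [ 22.41  -0.31 -28.03] turn [  0.1 -16.6  -0.1]
```

View pics/b3.png

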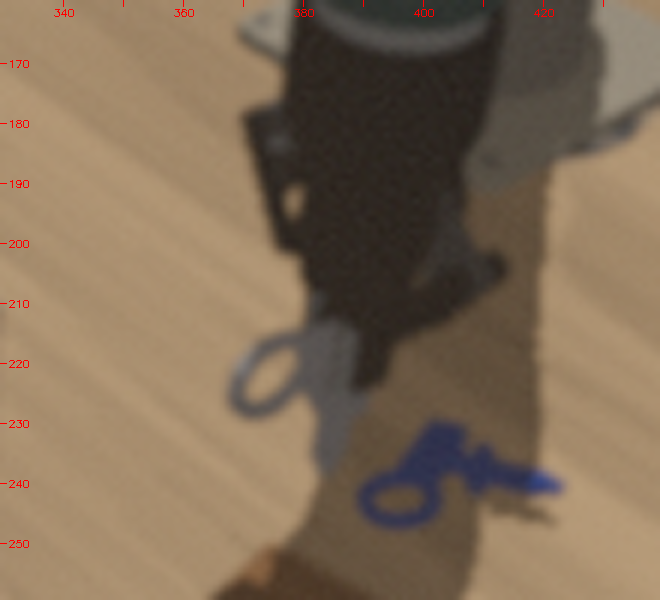

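View pics/a3.png

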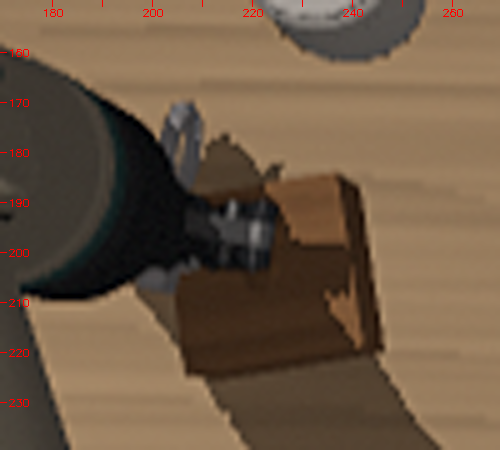

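```bash
python3 -m inch '[0,22.4,-0.3,-28,0,-16.6,0, 0,22.4,-0.3,-28,0,-16.6,0, 0,22.4,-0.3,-28,0,-16.6,0, 0,22.4,-0.3,-28,0,-16.6,0, 0,22.4,-0.3,-28,0,-16.6,0, 0,22.4,-0.3,-28,0,-16.6,0, 0,22.4,-0.3,-28,0,-16.6,0, 0,22.4,-0.3,-28,0,-16.6,0, 0,22.4,-0.3,-28,0,-16.6,0, 0,22.4,-0.3,-28,0,-16.6,0, 0,22.4,-0.3,-28,0,-16.6,0]'
python3 - <<'E'
from h import *
plan(662.2,3.4,180,9.3)
T=imaging.get_image("top");S=imaging.get_image("scene")
crop(T,290,50,120,110,5,"a4");crop(S,200,130,110,110,5.4,"b4")
E
```

```text
clock: 4.8
eef_pos: [662.0, 7.2, 212.5]
tool_rot: [-1.569, 0.002, 0.166]
force: [0.6, -0.0, -1.0]
width: 10.8
t 4.8 at [662.    7.2 212.5] [-89.9   0.1   9.5] F [ 0.6 -0.  -1. ] M [0.01 0.02 0.  ] w 10.8
shift cm [-0.04  3.25 -0.38] turn [-0.1  0.2 -0.1]
```

View pics/b4.png

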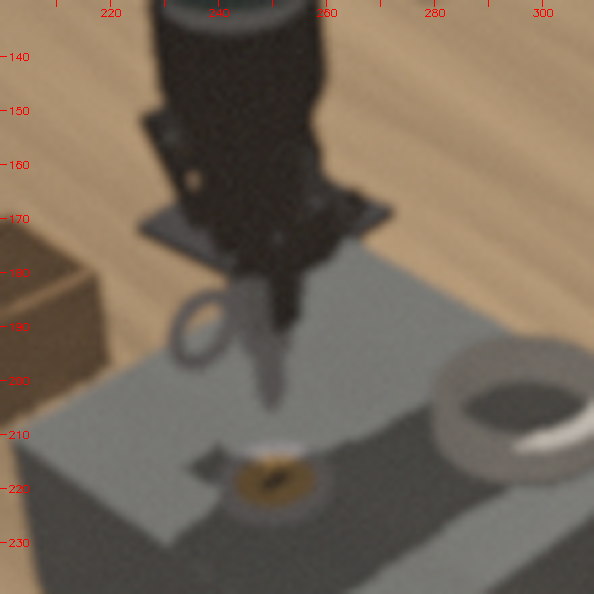

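View pics/a4.png

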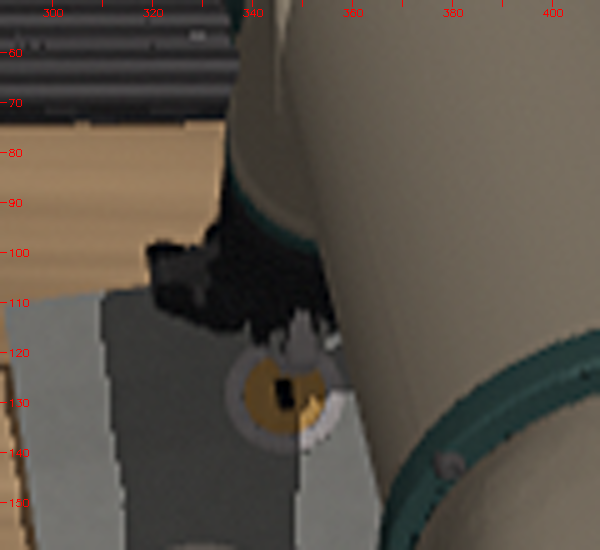

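```bash
python3 -m inch '[0,0,3.1,-0.2,0,0,0, 0,0,3.1,-0.2,0,0,0, 0,0,3.1,-0.2,0,0,0, 0,0,3.1,-0.2,0,0,0]'
python3 - <<'E'
from h import *
plan(662.2,3.4,170,9.3)
T=imaging.get_image("top");S=imaging.get_image("scene")
import pickle;pickle.dump((S,T),open("im5.pkl","wb"))
crop(T,325,90,50,50,11,"a5");crop(S,225,180,50,50,11,"b5")
s=ctrl.read_state();tip=s["eef_pos"][2]-50.8
print(tip,proj(S,[662.2,3.4,tip]),proj(T,[662.2,3.4,tip]), proj(S,[662.2,3.4,114]))
E
```

```text
clock: 5.3
eef_pos: [664.1, 3.0, 183.5]
tool_rot: [-1.571, -0.002, 0.163]
force: [-0.1, 0.2, -0.7]
width: 10.7
t 5.3 at [664.1   3.  183.5] [-90.   -0.1   9.3] F [-0.1  0.2 -0.7] M [0.02 0.01 0.02] w 10.7
shift cm [-0.19  1.35  0.07] turn [-0.   0.   0.1]
132.8362251123417 [250.29027558 213.5532322 ] [347.16649477 126.01675926] [250.81216202 218.94418739]
```

View pics/b5.png

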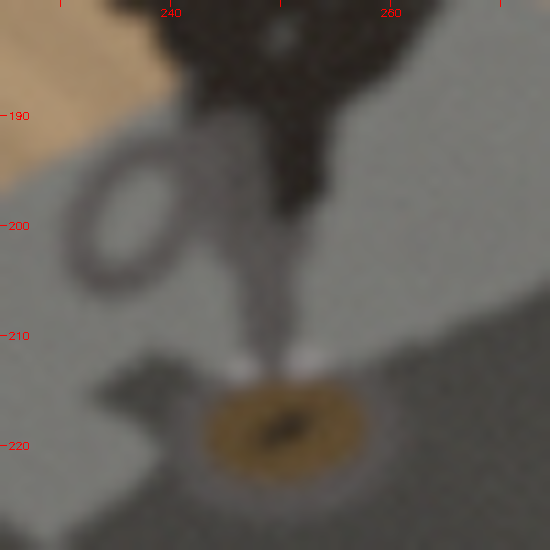

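View pics/a5.png

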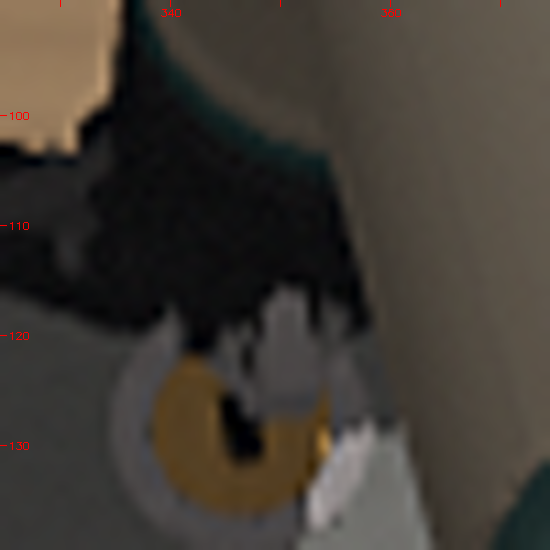

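```bash
python3 - <<'E'
from h import *
import pickle
S,T=pickle.load(open("im5.pkl","rb"))
s=ctrl.read_state(); print(s["eef_pos"].round(1))
g=s["eef_pos"]+[0,0,17.2]; M=Ro.from_euler("z",9.3,degrees=True)
for n,q in [("endtop+",(-24,6,10)),("endtop-",(-24,-6,10)),("endbot",(-24,0,-10)),("eye",(36,0,0)),("tip",(0,0,-68)),("shoulder near",(-13,0,-26))]:
    X=g+M.apply(q);print(n,X.round(1),"T",proj(T,X).round(1),"S",proj(S,X).round(1))
print("slot T",proj(T,[662.2,3.4,114]))
plan(662.2,3.4,170,9.3)
E
```

```text
[664.2   2.7 183.6]
endtop+ [639.6   4.8 210.8] T [349.1 125.5] S [255.8 187.1]
endtop- [641.5  -7.1 210.8] T [354.5 124.7] S [252.6 185.2]
endbot [640.5  -1.1 190.8] T [351.  127.8] S [254.7 192.3]
eye [699.7   8.6 200.8] T [347.3 100.4] S [236.7 199.7]
tip [664.2   2.7 132.8] T [347.4 125.2] S [249.5 213.7]
shoulder near [6.514e+02 6.000e-01 1.748e+02] T [349.7 125.2] S [252.  199.1]
slot T [346.5877413  128.31204517]
t 5.4 at [664.2   2.7 183.6] [-90.   -0.1   9.3] F [-0.1 -0.  -1.6] M [ 0.08 -0.02 -0.05] w 11.2
shift cm [-0.19  1.36  0.1 ] turn [0.  0.  0.1]
```

```bash
python3 -m inch '[0,-0.19,0.7,0.1,0,0,0, 0,-0.19,0.7,0.1,0,0,0, 0,-0.19,1.3,0.1,0,0,0, 0,-0.19,1.3,0.1,0,0,0, 0,-0.19,1.3,0.1,0,0,0]'
python3 - <<'E'
from h import *
plan(662.3,3.2,125,9.3)
E
```

```text
clock: 5.9
eef_pos: [661.3, 3.0, 168.9]
tool_rot: [-1.571, 0.001, 0.162]
force: [0.6, -0.3, -0.9]
width: 11.1
t 5.9 at [661.3   3.  168.9] [-90.    0.    9.3] F [ 0.6 -0.3 -0.9] M [-0.03 -0.01  0.04] w 11.1
shift cm [ 0.11  4.39 -0.  ] turn [-0.  0. -0.]
```

```bash
python3 -m inch '[0,0.1,0.5,0,0,0,0, 0,0.1,1,0,0,0,0, 0,0.1,1.5,0,0,0,0, 0,0.1,1.5,0,0,0,0]'
python3 - <<'E'
from h import *
plan(662.3,3.2,125,9.3)
T=imaging.get_image("top");S=imaging.get_image("scene")
crop(S,225,180,50,50,11,"b6")
E
```

```text
clock: 6.3
eef_pos: [661.7, 3.2, 153.1]
tool_rot: [-1.571, 0.002, 0.163]
force: [-0.4, 0.1, -0.4]
width: 11.1
t 6.3 at [661.7   3.2 153.1] [-90.    0.1   9.3] F [-0.4  0.1 -0.4] M [ 0.01  0.04 -0.01] w 11.1
shift cm [ 0.07  2.81 -0.02] turn [-0.   0.  -0.1]
```

View pics/b6.png

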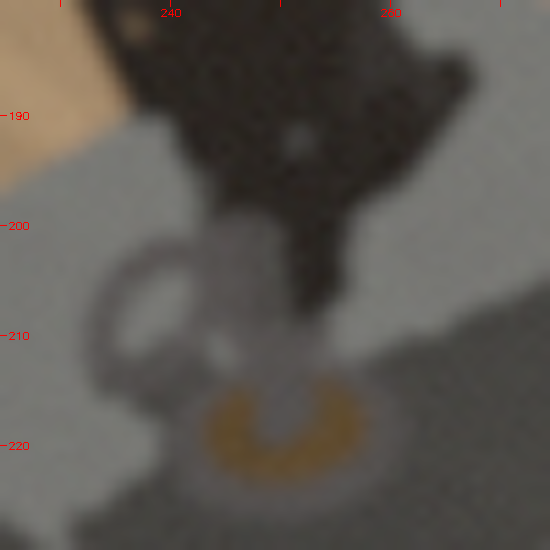

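The blade tip, around (250,218), has gone into the slot with no contact force: it is 11 mm in. I continue to the bottom.

```bash
python3 -m inch '[0,0.05,0.5,0,0,0,0, 0,0.05,1,0,0,0,0, 0,0.05,1.5,0,0,0,0, 0,0.05,2,0,0,0,0, 0,0.05,2,0,0,0,0]'
python3 - <<'E'
from h import *
plan(662.3,3.2,125,9.3)
E
```

```text
clock: 6.9
eef_pos: [662.2, 3.3, 133.2]
tool_rot: [-1.571, 0.002, 0.163]
force: [-0.6, -0.0, -1.4]
width: 10.9
t 6.9 at [662.2   3.3 133.2] [-90.    0.1   9.3] F [-0.6 -0.  -1.4] M [0.   0.01 0.02] w 10.9
shift cm [ 0.01  0.82 -0.01] turn [-0.   0.  -0.1]
```

```bash
python3 -m inch '[0,0,0.4,0,0,0,0, 0,0,0.75,0,0,0,0, 0,0,0.9,0,0,0,0, 0,0,0.9,0,0,0,0]'
python3 - <<'E'
from h import *
plan(662.3,3.2,124,9.3)
E
```

```text
clock: 7.3
eef_pos: [662.9, 3.4, 125.2]
tool_rot: [-1.571, 0.0, 0.163]
force: [-0.4, 0.4, -0.5]
width: 11.1
t 7.3 at [662.9   3.4 125.2] [-90.    0.    9.3] F [-0.4  0.4 -0.5] M [ 0.02 -0.08  0.  ] w 11.1
shift cm [-0.06  0.12 -0.01] turn [-0.  0. -0.]
```

```bash
python3 -m inch '[0,0,0.15,0,0,0,0, 0,0,0.25,0,0,0,0, 0,0,0.25,0,0,0,0, 0,0,0.25,0,0,0,0]'
python3 - <<'E'
from h import *
plan(662.3,3.2,124,9.3)
E
```

```text
clock: 7.7
eef_pos: [663.1, 3.3, 124.8]
tool_rot: [-1.571, -0.001, 0.162]
force: [-4.0, -0.3, 9.7]
width: 11.3
t 7.7 at [663.1   3.3 124.8] [-90.   -0.1   9.3] F [-4.  -0.3  9.7] M [-0.01  0.76 -0.01] w 11.3
shift cm [-0.09  0.08  0.  ] turn [0.  0.  0.1]
```

```bash
python3 -m inch '[0,-0.04,0,0,0,6,0, 0,-0.04,0,0,0,12,0, 0,-0.04,0,0,0,18,0, 0,-0.04,0,0,0,24,0, 0,-0.04,0,0,0,30,0, 0,-0.04,0,0,0,36,0, 0,-0.04,0,0,0,36,0]'
python3 - <<'E'
from h import *
plan(662.3,3.2,124,-60)
E
```

```text
clock: 8.4
eef_pos: [663.5, 3.1, 124.8]
tool_rot: [-1.57, -0.003, -0.468]
force: [-1.6, -0.8, 8.2]
width: 10.8
t 8.4 at [663.5   3.1 124.8] [-90.   -0.2 -26.8] F [-1.6 -0.8  8.2] M [-0.16  0.45  0.04] w 10.8
shift cm [-0.11  0.08 -0.05] turn [-0.1 33.2  0.1]
```

```bash
python3 -m inch '[0,0,0,0,0,6,0, 0,0,0,0,0,12,0, 0,0,0,0,0,18,0, 0,0,0,0,0,24,0, 0,0,0,0,0,30,0, 0,0,0,0,0,34,0, 0,0,0,0,0,34,0, 0,0,0,0,0,34,0]'
python3 - <<'E'
from h import *
plan(662.3,3.2,124,-60)
T=imaging.get_image("top");S=imaging.get_image("scene")
crop(S,195,170,150,120,5,"b7");crop(T,285,90,130,135,4,"a7")
E
```

```text
clock: 9.2
eef_pos: [663.6, 3.1, 124.8]
tool_rot: [-1.568, -0.002, -1.059]
force: [-1.4, 0.2, 8.1]
width: 10.6
t 9.2 at [663.6   3.1 124.8] [-89.9  -0.1 -60.7] F [-1.4  0.2  8.1] M [-0.17  0.46  0.01] w 10.6
shift cm [-0.07  0.08 -0.11] turn [-0.1 -0.7  0.1]
```

View pics/b7.png

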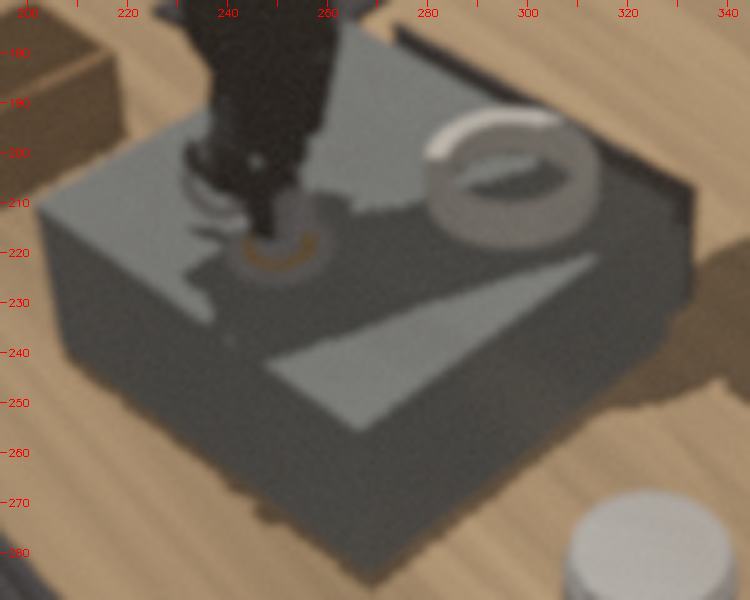

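View pics/a7.png

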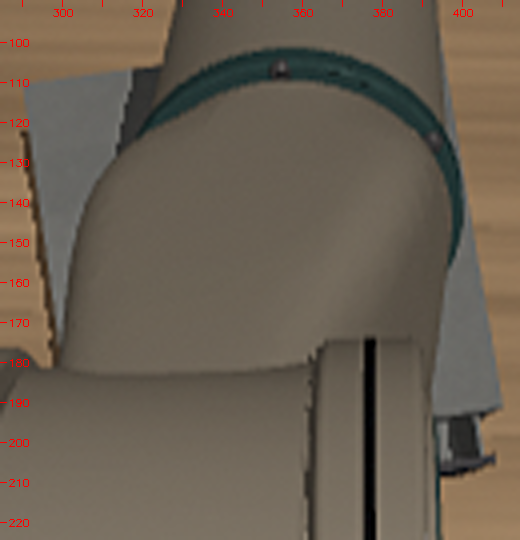

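The top view shows the drawer front standing clear of the cabinet, with a gap at about (402,200); the scene view also shows its edge standing out along (275..333,178..207). The drawer has sprung, so I pull the key out.

```bash
python3 -m inch '[0,0,-0.7,0,0,0,0, 0,0,-1.5,0,0,0,0, 0,0,-2.5,0,0,0,0, 0,0,-3.5,0,0,0,0, 0,0,-4.5,0,0,0,0, 0,0,-5.5,0,0,0,0, 0,0,-7,0,0,0,0, 0,0,-9,0,0,0,0, 0,0,-9,0,0,0,0, 0,0,-9,0,0,0,0]'
python3 - <<'E'
from h import *
plan(640,-100,235,-70)
T=imaging.get_image("top");S=imaging.get_image("scene")
crop(S,205,130,100,100,5.5,"b8")
E
```

```text
clock: 10.3
eef_pos: [662.6, 3.2, 213.3]
tool_rot: [-1.57, -0.0, -1.059]
force: [-0.0, 0.4, -1.2]
width: 11.0
t 10.3 at [662.6   3.2 213.3] [-90.   -0.  -60.7] F [-0.   0.4 -1.2] M [0.01 0.   0.02] w 11.0
shift cm [ 7.89 -2.17 -7.02] turn [-0.   9.3  0. ]
```

View pics/b8.png

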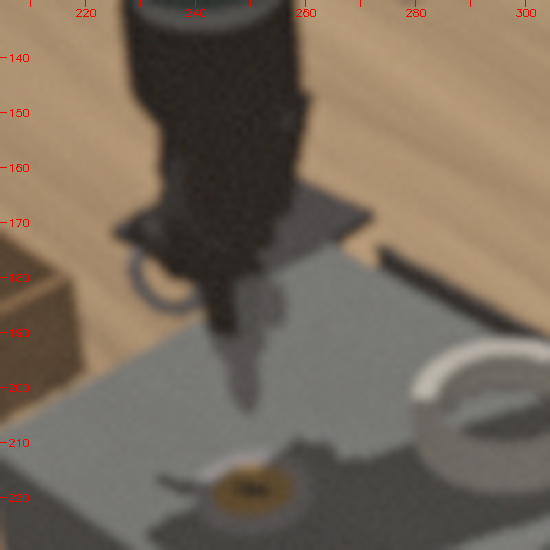

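The key is out and upright in the hand: blade tip at (249,204), ring at (235,178), slot turned. I go to a waypoint clear of the stand.

```bash
python3 - <<'E'
from h import *
plan(420,-200,230,-77)
E
```

```text
t 10.4 at [661.7   3.4 211.9] [-90.1   0.1 -60.7] F [ 0.1 -0.9 -0.8] M [ 0.   -0.03  0.06] w 11.1
shift cm [  5.9   -1.77 -31.04] turn [ 0.1 16.3 -0. ]
```

```bash
python3 -m inch '[0,5.9,-1.8,-31,0,16.3,0, 0,5.9,-1.8,-31,0,16.3,0, 0,5.9,-1.8,-31,0,16.3,0, 0,5.9,-1.8,-31,0,16.3,0, 0,5.9,-1.8,-31,0,16.3,0, 0,5.9,-1.8,-31,0,16.3,0, 0,5.9,-1.8,-31,0,16.3,0, 0,5.9,-1.8,-31,0,16.3,0, 0,5.9,-1.8,-31,0,16.3,0, 0,5.9,-1.8,-31,0,16.3,0]'
python3 - <<'E'
from h import *
T=imaging.get_image("top");S=imaging.get_image("scene")
import pickle;pickle.dump((S,T),open("im9.pkl","wb"))
cv2.imwrite("pics/t9.png",T["img"][:,:,::-1]);crop(S,225,80,120,100,6,"b9")
crop(T,440,180,80,80,8,"c9")
yaw=-77;tilt=-20
def tcp(E,off=17.2):
    M=Ro.from_euler("z",yaw,degrees=True)*Ro.from_euler("x",tilt,degrees=True)
    return E-M.apply([36,0,off])
a=np.radians(193);d=np.array([.819*np.cos(a),.819*np.sin(a),.5736]);P0=np.array([472.6,-331.5,148])
for s in (95,75,60,30): print(s,(P0+s*d).round(1),tcp(P0+s*d).round(1))
p=tcp(P0+95*d);plan(*p,yaw,tilt)
E
```

```text
clock: 11.4
eef_pos: [422.3, -198.7, 230.4]
tool_rot: [-1.571, 0.001, -1.341]
force: [0.7, 0.5, -0.8]
width: 10.9
95 [ 396.8 -349.   202.5] [ 383.  -315.2  186.3]
75 [ 412.7 -345.3  191. ] [ 398.9 -311.6  174.9]
60 [ 424.7 -342.6  182.4] [ 410.9 -308.8  166.3]
30 [ 448.7 -337.   165.2] [ 434.8 -303.3  149. ]
t 11.5 at [ 422.1 -198.8  230.4] [-90.    0.  -76.8] F [-0.7  0.1 -0.5] M [0.06 0.01 0.  ] w 11.0
shift cm [10.45  4.41 -6.46] turn [-20.    0.2   0. ]
```

View pics/t9.png

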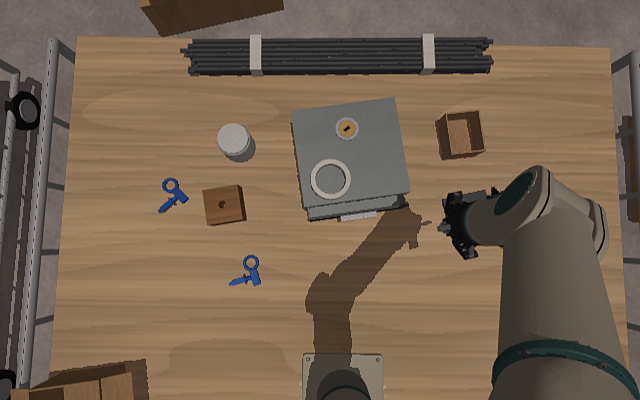

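View pics/b9.png

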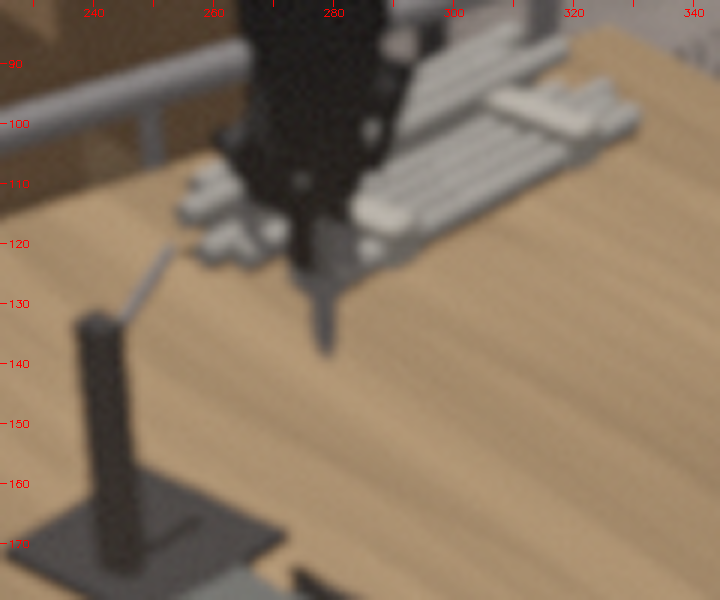

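The top view confirms the drawer ajar, its front sticking out below the cabinet at about (355,212). The tape, tin and carton have not moved. I tilt the hand 20° and go to the point in front of the peg tip.

```bash
python3 -m inch '[0,3,1,-5,-7,0,0, 0,6,2,-6.5,-14,0,0, 0,10.45,4.4,-6.5,-20,0,0, 0,10.45,4.4,-6.5,-20,0,0, 0,10.45,4.4,-6.5,-20,0,0, 0,10.45,4.4,-6.5,-20,0,0, 0,10.45,4.4,-6.5,-20,0,0]'
python3 - <<'E'
from h import *
T=imaging.get_image("top");S=imaging.get_image("scene")
import pickle;pickle.dump((S,T),open("im10.pkl","wb"))
crop(T,455,170,100,90,6,"a10");crop(S,225,85,80,80,7,"b10")
s=ctrl.read_state();R=Ro.from_euler("xyz",s["tool_rot"])
for n,q in (("eye",(36,-17.2,0)),("tip",(0,50.8,0)),("eyebot",(36,3.8,0)),("eyefar",(57,-17.2,0))):
    X=s["eef_pos"]+R.apply(q);print(n,X.round(1),proj(S,X).round(1),proj(T,X).round(1))
plan(398.9,-311.6,174.9,-77,-20)
E
```

```text
clock: 12.2
eef_pos: [381.7, -315.6, 188.7]
tool_rot: [-1.916, -0.001, -1.343]
force: [0.1, 0.5, -1.3]
width: 10.6
eye [ 395.5 -349.6  205. ] [258.8 112.2] [512.7 240.4]
tip [ 365.  -319.8  141. ] [272.3 129.9] [486.4 253.6]
eyebot [ 388.6 -351.3  185.3] [260.6 116.8] [509.1 243.6]
eyefar [ 400.2 -370.1  205. ] [254.2 110.3] [522.1 238.3]
t 12.3 at [ 381.7 -315.9  188.8] [-1.098e+02 -1.000e-01 -7.700e+01] F [-0.7 -0.  -1.6] M [ 0.07 -0.43  0.06] w 11.2
shift cm [-0.03  0.71  2.14] turn [-0.2  0.   0.1]
```

View pics/b10.png

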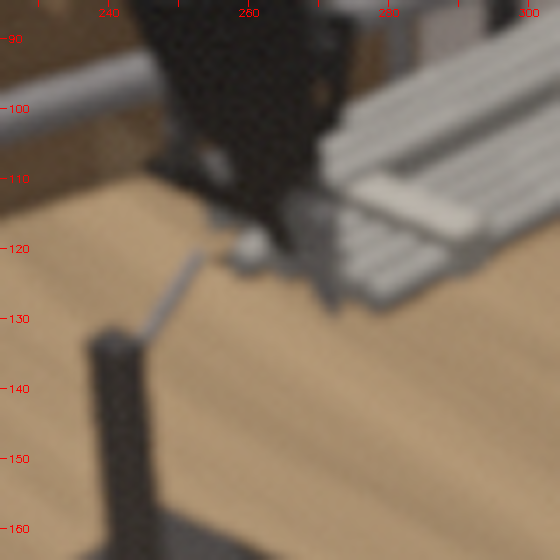

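View pics/a10.png

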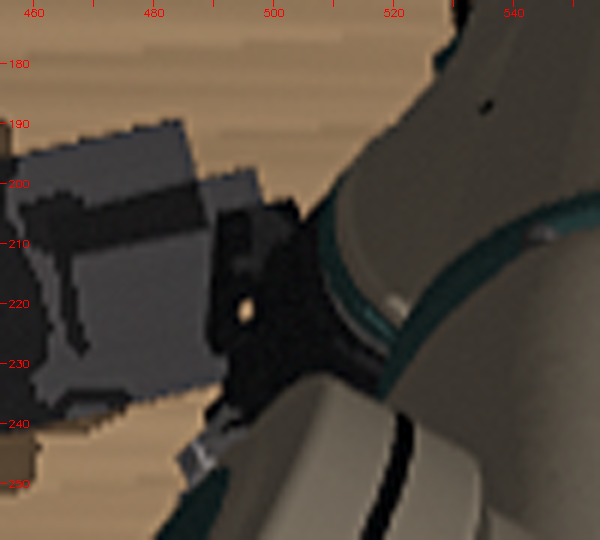

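```bash
python3 -m inch '[0,0,0.4,1,0,0,0, 0,0,0.7,2.1,0,0,0, 0,0,0.7,2.1,0,0,0, 0,0,0.7,2.1,0,0,0]'
cat >> h.py <<'E'
def axis():
    s=ctrl.read_state();R=Ro.from_euler("xyz",s["tool_rot"]);E=s["eef_pos"]+R.apply((36,-17.2,0))
    a=np.radians(193);d=np.array([.819*np.cos(a),.819*np.sin(a),.5736]);P0=np.array([472.6,-331.5,148])
    k=(E-P0)@d; r=E-P0-k*d
    print("eye s",k.round(1),"off lateral",(r@[np.sin(a),-np.cos(a),0]).round(1),"off up",r[2].round(1))
    return R.inv().apply(-d),R.inv().apply(-r)
E
python3 - <<'E'
from h import *
u,r=axis();print("unit toward root in tool (cm per 10mm)",u.round(3),"fix cm",(r/10).round(2))
plan(398.9,-311.6,174.9,-77,-20)
T=imaging.get_image("top");S=imaging.get_image("scene")
crop(S,225,90,60,60,10,"b11");crop(T,480,190,50,60,9,"a11")
E
```

```text
clock: 12.7
eef_pos: [398.4, -312.1, 172.7]
tool_rot: [-1.921, 0.0, -1.343]
force: [-0.3, -0.0, -1.6]
width: 10.8
eye s 74.2 off lateral -0.4 off up -1.8
unit toward root in tool (cm per 10mm) [0.001 0.258 0.966] fix cm [-0.04 -0.21  0.06]
t 12.7 at [ 398.4 -312.1  172.7] [-110.     0.   -76.9] F [-0.3 -0.  -1.6] M [ 0.07 -0.44  0.01] w 10.8
shift cm [-0.04 -0.23 -0.02] turn [ 0.   0.1 -0. ]
```

View pics/b11.png

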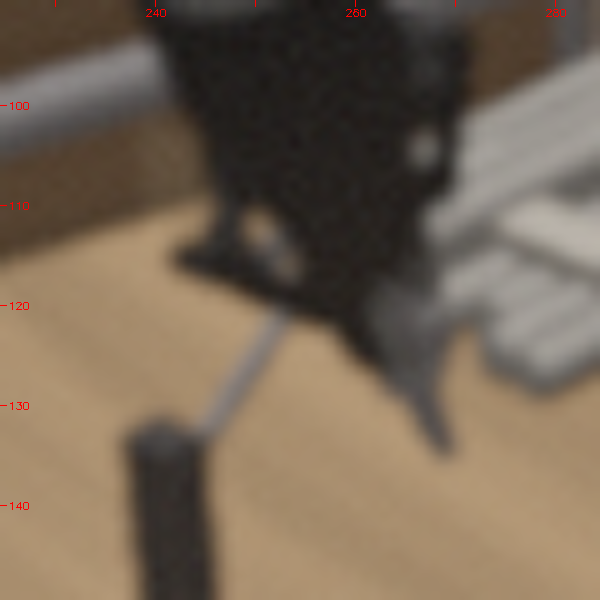

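View pics/a11.png

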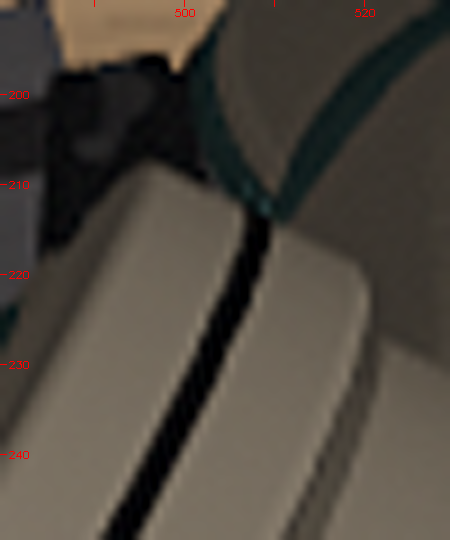

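```bash
python3 -m inch '[0,0,-0.25,0,0,0,0, 0,0,-0.12,0.5,0,0,0, 0,0,0,1,0,0,0, 0,0,0.13,1.5,0,0,0, 0,0,0.13,1.5,0,0,0]'
python3 - <<'E'
from h import *
u,r=axis();print((r/10).round(2))
plan(398.9,-311.6,174.9,-77,-20)
E
```

```text
clock: 13.3
eef_pos: [412.2, -308.8, 166.0]
tool_rot: [-1.92, 0.001, -1.343]
force: [-0.2, 0.1, -1.2]
width: 10.8
eye s 58.7 off lateral -0.3 off up 0.4
[-0.03  0.05 -0.01]
t 13.3 at [ 412.2 -308.8  166. ] [-110.     0.   -76.9] F [-0.2  0.1 -1.2] M [ 0.11 -0.45  0.01] w 10.8
shift cm [-0.03 -0.37 -1.58] turn [ 0.   0.1 -0. ]
```

```bash
python3 -m inch '[0,0,0.13,0.48,0,0,0, 0,0,0.26,0.97,0,0,0, 0,0,0.39,1.45,0,0,0, 0,0,0.39,1.45,0,0,0]'
python3 - <<'E'
from h import *
u,r=axis();print((r/10).round(2))
plan(398.9,-311.6,174.9,-77,-20)
T=imaging.get_image("top");S=imaging.get_image("scene")
crop(S,225,90,60,60,10,"b12")
s=ctrl.read_state();R=Ro.from_euler("xyz",s["tool_rot"])
for q in ((36,-17.2,0),(36,-.2,0),(53,-17.2,0),(36,-34.2,0),(19,-17.2,0)): print(proj(S,s["eef_pos"]+R.apply(q)).round(1))
E
```

```text
clock: 13.7
eef_pos: [424.1, -306.2, 157.5]
tool_rot: [-1.92, 0.0, -1.343]
force: [-0.4, 0.5, -1.0]
width: 11.1
eye s 43.9 off lateral -0.4 off up 0.4
[-0.04  0.05 -0.01]
t 13.7 at [ 424.1 -306.2  157.5] [-110.     0.   -76.9] F [-0.4  0.5 -1. ] M [ 0.15 -0.42  0.03] w 11.1
shift cm [-0.04 -0.76 -3.02] turn [ 0.   0.1 -0. ]
[250.4 125.2]
[252.  128.8]
[246.7 123.6]
[248.8 121.5]
[254.1 126.8]
```

View pics/b12.png

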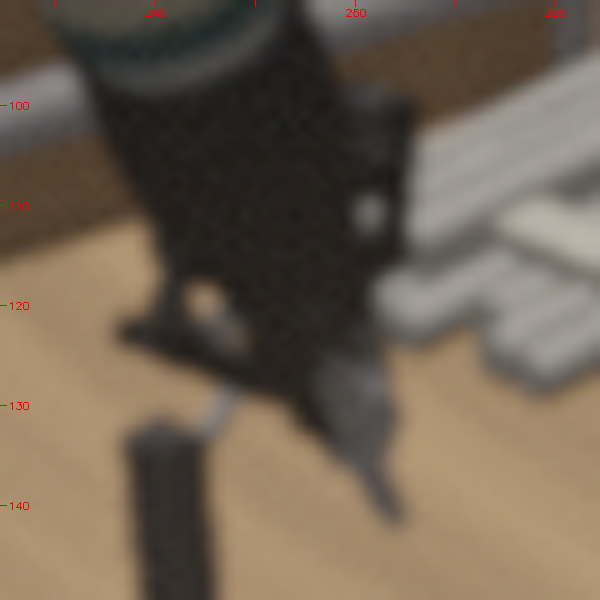

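```bash
python3 -m inch '[0,0,0.13,0.48,0,0,0, 0,0,0.3,1.1,0,0,0, 0,0,0.3,1.1,0,0,0, 0,0,0.6,1.1,0,0,0, 0,0,0.9,1.1,0,0,0, 0,0,0.9,1.1,0,0,0]'
python3 - <<'E'
from h import *
u,r=axis();print((r/10).round(2))
plan(398.9,-311.6,174.9,-77,-20)
E
```

```text
clock: 14.4
eef_pos: [429.8, -305.0, 145.5]
tool_rot: [-1.921, 0.001, -1.344]
force: [0.1, -0.3, -1.3]
width: 11.2
eye s 32.2 off lateral -0.5 off up -4.9
[-0.05 -0.58  0.15]
t 14.4 at [ 429.8 -305.   145.5] [-110.1    0.   -77. ] F [ 0.1 -0.3 -1.3] M [ 0.08 -0.46 -0.02] w 11.2
shift cm [-0.05 -1.68 -3.98] turn [ 0.1 -0.  -0. ]
```

```bash
python3 -m inch '[0,0,0.2,0,0,0,0, 0,0,0.4,0,0,0,0, 0,0,0.4,0,0,0,0]'
python3 -m inch '[0,0,0.2,0,0,0,0, 0,0,0.2,0,0,0,0]'
python3 - <<'E'
from h import *
axis()
plan(398.9,-311.6,174.9,-77,-20)
E
```

```text
clock: 14.7
eef_pos: [429.4, -305.5, 142.6]
tool_rot: [-1.919, -0.0, -1.344]
force: [0.3, 0.9, 3.7]
width: 10.9
clock: 14.9
eef_pos: [429.6, -305.8, 141.7]
tool_rot: [-1.918, -0.001, -1.343]
force: [0.8, 2.6, 11.0]
width: 11.3
eye s 30.5 off lateral -1.2 off up -7.6
t 14.9 at [ 429.6 -305.8  141.7] [-1.099e+02 -1.000e-01 -7.700e+01] F [ 0.8  2.6 11. ] M [ 0.03  0.06 -0.08] w 11.3
shift cm [-0.12 -2.06 -4.06] turn [-0.1  0.   0.1]
```

The upward force builds about 8 mm below centre, as it must when the ring sits on the peg. I ease up 3 mm and release.

```bash
python3 -m inch '[0,0,-0.35,0,0,0,0, 0,0,-0.35,0,0,0,0, 1,0,-0.35,0,0,0,0, 1,0,-0.35,0,0,0,0, 1,0,-0.35,0,0,0,0, 1,0,-0.35,0,0,0,0, 1,0,-0.35,0,0,0,0, 1,0,-0.35,0,0,0,0, 1,0,-0.35,0,0,0,0, 1,0,-0.35,0,0,0,0, 1,0,-0.35,0,0,0,0, 1,0,-0.35,0,0,0,0]'
python3 - <<'E'
from h import *
axis()
T=imaging.get_image("top");S=imaging.get_image("scene")
crop(S,215,90,80,80,7.4,"b13")
E
```

```text
clock: 16.1
eef_pos: [429.7, -305.2, 143.5]
tool_rot: [-1.92, 0.0, -1.344]
force: [-0.8, -0.3, -0.4]
width: 85.5
eye s 31.3 off lateral -0.7 off up -6.3
```

View pics/b13.png

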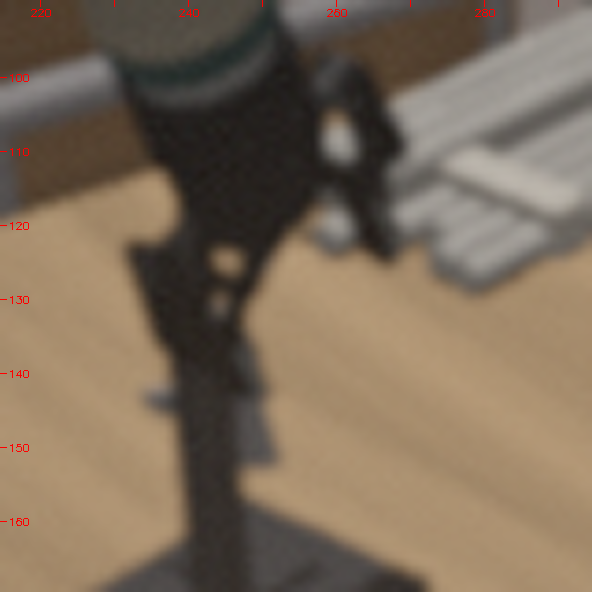

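The key hangs at the post, T-bar down at (250,148), blade tip at (236,143). I back off sideways, away from the peg, and then up.

```bash
python3 -m inch '[1,-0.7,0,0,0,0,0, 1,-1.5,-0.5,0,0,0,0, 1,-2.5,-2,0,0,0,0, 1,-3.5,-4,0,0,0,0, 1,-5,-8,0,0,0,0, 1,-6,-12,0,0,0,0, 1,-10,-14,0,0,0,0, 1,-15,-15,0,0,0,0, 1,-15,-15,0,0,0,0, 1,-15,-15,0,0,0,0, 1,-15,-15,0,0,0,0, 1,-15,-15,0,0,0,0]'
python3 - <<'E'
from h import *
plan(398.9,-311.6,174.9,-77,-20)
T=imaging.get_image("top");S=imaging.get_image("scene")
cv2.imwrite("pics/t14.png",T["img"][:,:,::-1]);crop(S,215,90,80,80,7.4,"b14")
E
```

```text
clock: 17.4
eef_pos: [445.6, -148.6, 284.5]
tool_rot: [-1.92, -0.001, -1.346]
force: [-0.1, -0.2, -0.2]
width: 85.3
t 17.4 at [ 445.6 -148.6  284.5] [-110.    -0.   -77.1] F [-0.1 -0.2 -0.2] M [ 0.06 -0.35 -0.03] w 85.3
shift cm [14.84 13.12 -3.94] turn [ 0.  -0.1  0. ]
```

View pics/b14.png

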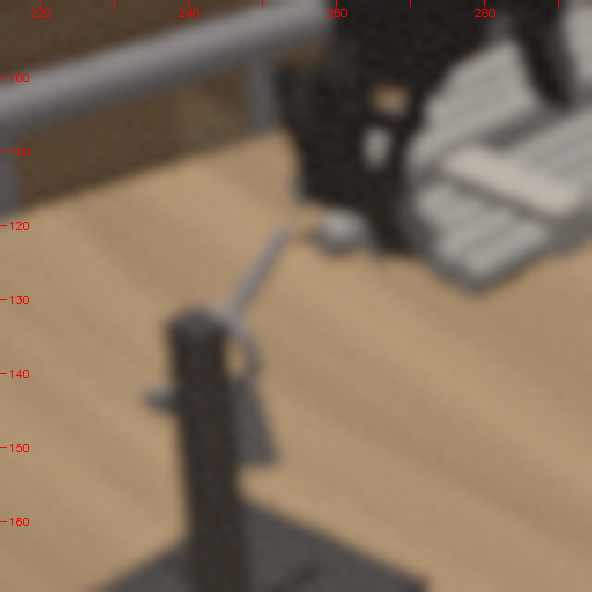

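View pics/t14.png

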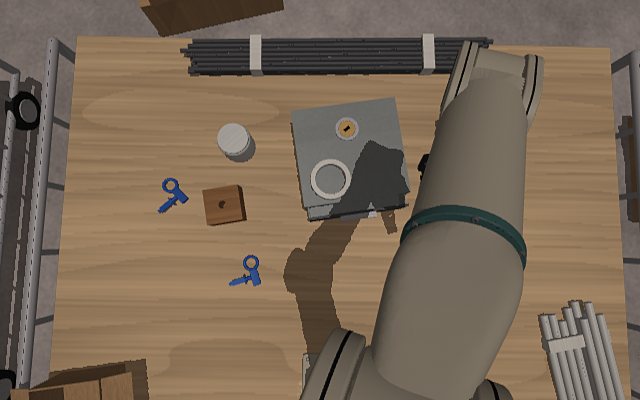

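The ring is on the peg at its root, about (246,134), with the T-bar hanging down to (251,151). The drawer is ajar. I wait and check that the key is at rest.

```bash
python3 -m inch '[1,0,0,0,0,0,0, 1,0,0,0,0,0,0, 1,0,0,0,0,0,0, 1,0,0,0,0,0,0, 1,0,0,0,0,0,0, 1,0,0,0,0,0,0, 1,0,0,0,0,0,0, 1,0,0,0,0,0,0, 1,0,0,0,0,0,0, 1,0,0,0,0,0,0]'
python3 - <<'E'
from h import *
S=imaging.get_image("scene")
python=0
ctrl.read_state()
import time
crop(S,215,90,80,80,7.4,"b15")
a=cv2.imread("pics/b14.png").astype(int);b=cv2.imread("pics/b15.png").astype(int)
df=np.abs(a-b)[270:,:];print("max diff in key region vs earlier",df.max(),df.mean())
a=np.radians(193);d=np.array([.819*np.cos(a),.819*np.sin(a),.5736]);P0=np.array([472.6,-331.5,148])
for s in(-12,0,5,10,20): print(s,proj(S,P0+s*d+np.array([-5,-1,-7.4])).round(1))
print("drawer front top edge shift check")
E
```

```text
clock: 18.5
eef_pos: [445.9, -147.5, 284.4]
tool_rot: [-1.92, -0.0, -1.344]
force: [0.4, 0.2, 0.3]
width: 85.4
max diff in key region vs earlier 7 0.8242945973924235
-12 [242.7 140.8]
0 [244.7 137.8]
5 [245.5 136.5]
10 [246.3 135.3]
20 [247.9 132.9]
drawer front top edge shift check
```

View pics/b15.png

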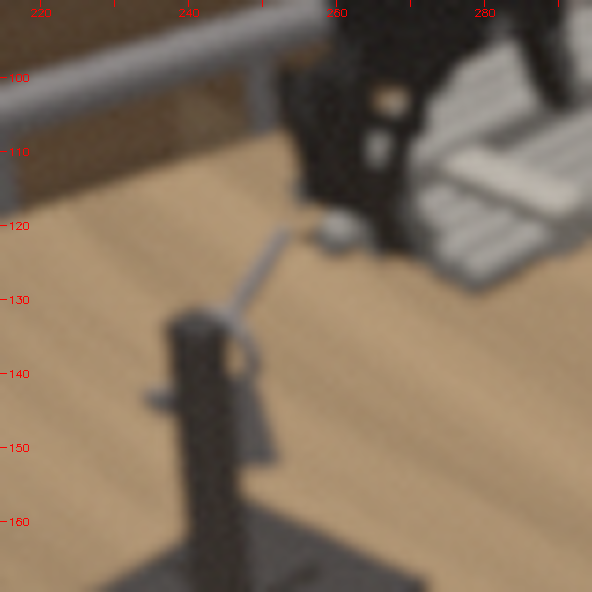

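Nothing in the key's part of the picture changed over one second, so it is at rest, with the eye at about (245,136), roughly 5 mm out from the peg's root. I hand in.

```bash
python3 -c "
from cell import finish_job
print(finish_job())"
```

```text
the job is handed in; nothing more can be done
None
```

The key is hanging by its eye on the peg and the drawer is ajar. I handed the job in at about 18.5 s on the robot's clock; the hand-in reports no verdict.

- **In the lock:** I took the steel key from the block and pushed it down until it met the lock's face. Contact came at TCP height 124.8 mm, as predicted, with about 10 N.
- **Turning:** I turned the hand 70° clockwise and pulled the key straight out. The top view then showed the drawer standing out. I judged that by eye and did not measure the distance.
- **Hanging:** I tilted the hand 20° to thread the eye onto the peg. Force came on about 8 mm below centre, as it should when the ring rests on the peg, and I released it there.

**Last checks:**
- The key slid down to the post, with its eye about 5 mm out from the peg's root and the T-bar hanging down.
- Nothing in that part of the picture changed over the last second, and the gripper is open and well clear, reading about zero force.
- The tin and tape look where they were. The arm hid the carton in the last top view, but it had not moved in the view before.

**Checks that were weaker or disagreed:**
- The two cameras disagreed by about 1–2 mm on the lock and about 2–3 mm on the peg tip, which the clearances covered.
- Both views of the eye were blocked while I threaded it on, so that step relied on the arm's measured position and the contact force.

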